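# Clear the locating nest and load the heat sink

## Task

The heat sink has to go into the locating nest on the workbench, but somebody left a relay standing in it. First lift the relay out and stand it upright in the shallow grey tray, then lay the finned heat sink flat on the floor of the nest, inside its four rails, fins up and its long side along the nest's long side. Leave both parts at rest.

Things in the scene. Friction and masses are not known exactly. Their poses are not given: they have to be found in the camera images.
- relay: Plug-in relay, an upright grey box with a black foot: 28 mm along its own x, 21 mm along its own y, 38 mm tall. Origin at the centre of its underside, z up. It starts standing on the floor of the nest, up to 8 mm off the nest's centre and turned a little. About 45 g.
- heat_sink: Finned aluminium heat sink, a pale block: 44 mm along its own x, 60 mm along its own y, 25 mm tall, fins up, about 120 g. Origin at the centre of its underside, z up. It starts lying flat on the bench top; a square black fan of about the same size, 60 x 60 x 25 mm, lies at least 12 cm away from it.
- nest: Locating nest fixed to the bench: black base plate 92 mm (own x) by 108 mm (own y), 6 mm thick, with four aluminium rails round a pocket 60 mm (x) by 76 mm (y), open at the corners. Rails 8 mm thick, tops 8 mm above the pocket floor and 14 mm above the bench. Origin at the centre of its underside, on the bench; pocket centred on it, pocket floor 6 mm above it.
- tray: Shallow open tray of grey plastic fixed to the bench: 92 mm (own x) by 122 mm (own y) outside, walls and floor 3 mm thick, rim 15 mm above the bench. Origin at the centre of its underside; its inner floor is 3 mm above it. It is empty at the start. (A tall cabinet stands on the bench to the robot's left: coming from that side, draw the arm in before swinging to the work.)
Not all that is in view belongs to the job. Leave any pink or turquoise look-alike of the heat_sink alone.

How it is judged:
On the way, in this order (a step that is already met when the one before it is completed fails the run):
1. the relay stands upright in the tray (x of relay in the frame of tray between -0.042 and 0.042 m and y of relay in the frame of tray between -0.057 and 0.057 m and z of relay in the frame of tray between -0.002 and 0.01 m and angle between relay's own z axis and vertical below 0.2 rad), for 0.2 s.
2. the heat sink lies flat in the nest (x of heat_sink in the frame of nest between -0.014 and 0.014 m and y of heat_sink in the frame of nest between -0.014 and 0.014 m and z of heat_sink in the frame of nest between 0.002 and 0.01 m and angle between heat_sink's own z axis and vertical below 0.1 rad and angle between the y axis of heat_sink and the y axis of nest, either way round below 0.35 rad), for 0.2 s.
At the end, for the whole second after the job is handed in: Relay on the tray's floor inside its walls, upright within 11 deg. Heat sink in the nest inside the rails: centre within 14 mm of the nest's along each side, underside within 4 mm of the pocket floor, fins up, flat within 6 deg, long sides parallel within 20 deg either way. Both at rest (all of step 1 and all of step 2 and linear speed of each of relay, heat_sink below 0.02 m/s); the robot touches nothing.
It also fails if it takes over 59 s, if anything falls off the work surface, if the arm or the gripper's body presses on something with over 40 N, if the wrist force passes 120 N, or if a joint passes its speed limit or range.

## Robot

A 6-joint arm with a two-finger parallel gripper is mounted at the origin on a cart in front of the work surface, level with it; the furniture and walls round the work are solid. World frame = base frame: x ahead of the robot, y to its left, z up, the work surface at z = 0. Lengths are in m, angles in rad, forces in N, time in s.
With the tool pointing down it reaches from about 0.25 to 0.8 m from the base axis. Payload 3.9 kg.
Tool frame: the origin (TCP) lies at the very end of the fingers, on their centre line; the grasp point (between the pads) lies 19 mm behind it; z points along the fingers, y is the line along which they close (so a half turn about z gives the same grasp; the last joint's range is limited). The gripper opens to 85 mm and grips with 20 to 120 N. Pads are 22 mm wide; open, the fingers measure 114 mm over their backs; the gripper's body (76 mm by 85 mm) begins 54 mm behind the grasp point. The pads swing forward as they close: fully open they stand 13 mm farther back than shut.
Start: joints at [1.272, 0.26, -0.138, 1.173, 0, 1.571], TCP at [0.155, 0.502, 0.231] pointing down, gripper open.
Joint ranges: [-2.78, 2.78], [-0.83, 1.72], [-1.28, 1.37], [-1.9, 2.12], [-1.57, 1.48], [-3.14, 3.14]. Speed limits (rad/s): [2.57, 2.57, 3.14, 3.14, 3.14, 3.14].

## Interface

Orientations are given as a rotation vector (axis times angle).
In Python, from bench import manip, hand, viewer gives the robot as it stands. The module is installed in compiled form; this text tells all that it offers. Calls block until the motion is done:
- manip.move_ptp(position, orientation): joint-space move of the TCP to a pose.
- manip.move_linear(position, max_speed=0.15, orientation=None, force_limit=None): straight line of the TCP; orientation=None keeps the orientation; max_speed is the mean speed in m/s. With force_limit (N) it stops when the force on the tool has changed by that much, and returns True; else False.
- manip.movej(angles): joint-space move.
- hand.ungrasp() and hand.grasp(): open the fingers fully, or close them until they stop; the grip force is fixed at half the most.
- manip.pause(seconds).
- manip.solve_ik(position, orientation): joint angles nearest the present ones, or None.
- viewer.snapshot(name): name is "scene" or "side" or "wrist"; returns (picture, depth): 420x560x3 uint8, red, green, blue; 420x560 float32, m along the optical axis (not along the pixel's ray), 0 where there is no reading.
- viewer.get_calibration(name): a dict with "mtx" (3x3 intrinsics, pixels), "camera_from_world" (4x4, takes a point from world to camera coordinates); the wrist camera has in their place "hand_eye" (4x4, takes a point from camera to tool coordinates, whose origin is the TCP and whose axes are the flange's). Camera axes: x right, y up, looking along -z (the intrinsics and any distortion apply to the point x, -y, -z); pixel columns grow to the right and rows downward; lengths in m; the calibration is good to about 2 mm. The wrist camera is an equidistant fisheye: a pixel r from the principal point sees the ray r / f radians off the axis. A picture is of the moment at which its call begins: read the wrist's pose just before it. get_calibration takes no time and is no camera call.
A pose or a line that the arm cannot do raises manip.PlanningError and nothing moves.
- manip.sign_off(): hands the job in; it is judged then, once.
Readings, each from a call of its own:
- manip.read_time_s(): time.
- manip.read_joint_pos(): joint angles.
- manip.read_joint_velocities(): joint speeds.
- manip.read_effort(): joint torques, N m.
- manip.read_eef_pos(): TCP position.
- manip.read_ee_rot(): TCP orientation.
- manip.read_ft_force(): force on the tool from outside, world axes, zero at the start.
- manip.read_ft_torque(): the same for the moment, N m.
- manip.read_grip_width(): finger opening in m.
- manip.read_finger_force(): force on a finger pad.
Only numpy, scipy, OpenCV 4.12 (cv2) and the standard library are available. Lean on these libraries where they do the work, as an engineer would, in place of code of your own. Each camera call takes 0.05 s, during which the arm holds its last target. There are 200 camera calls.

## Working session

There is one attempt and no reset: what is moved stays moved. The work goes in short steps, each a Python script; the robot and the scene stay as the last script left them, time stands still between calls to the robot, and variables do not carry over. Pictures are saved under pics/ and viewed, at most 10 in all, crops included, and the job is handed in when it is done.

```bash
mkdir -p pics
cat > h.py <<'E'
import numpy as np, cv2
from bench import manip, hand, viewer
from scipy.spatial.transform import Rotation as R
def snap(n):
    p,d=viewer.snapshot(n); np.savez('pics/%s.npz'%n,p=p,d=d); cv2.imwrite('pics/%s.png'%n,p[:,:,::-1]); return p,d
def cloud(n,d):
    c=viewer.get_calibration(n); K=c['mtx']; v,u=np.mgrid[:d.shape[0],:d.shape[1]]
    P=np.stack([(u-K[0,2])/K[0,0]*d,-(v-K[1,2])/K[1,1]*d,-d,np.ones_like(d)],-1)
    return (P@np.linalg.inv(c['camera_from_world']).T)[...,:3]
E
python3 - <<'E'
from h import *
print(manip.read_ee_rot(), manip.read_time_s())
a,_=snap('scene'); b,_=snap('side')
for n in('scene','side','wrist'):
    print({k:(np.round(v,3).tolist() if k!='name' else v) for k,v in viewer.get_calibration(n).items()})
E
```

```text
[-4.67559448e-01 -3.10629525e+00  3.06897170e-03] 0.0
{'mtx': [[398.945, 0.0, 282.683], [0.0, 398.945, 211.327], [0.0, 0.0, 1.0]], 'camera_from_world': [[0.473, -0.881, -0.015, -0.512], [0.526, 0.269, 0.807, -0.236], [-0.706, -0.39, 0.591, -0.89], [0.0, 0.0, 0.0, 1.0]]}
{'mtx': [[499.468, 0.0, 277.305], [0.0, 499.468, 213.54], [0.0, 0.0, 1.0]], 'camera_from_world': [[0.844, -0.537, -0.005, -0.618], [0.351, 0.545, 0.762, -0.035], [-0.406, -0.644, 0.648, -1.382], [0.0, 0.0, 0.0, 1.0]]}
{'mtx': [[325.192, 0.0, 279.507], [0.0, 325.192, 203.675], [0.0, 0.0, 1.0]], 'hand_eye': [[0.0, 0.959, 0.284, 0.073], [1.0, -0.0, -0.0, -0.0], [-0.0, 0.284, -0.959, -0.144], [0.0, 0.0, 0.0, 1.0]]}
```

View pics/scene.png

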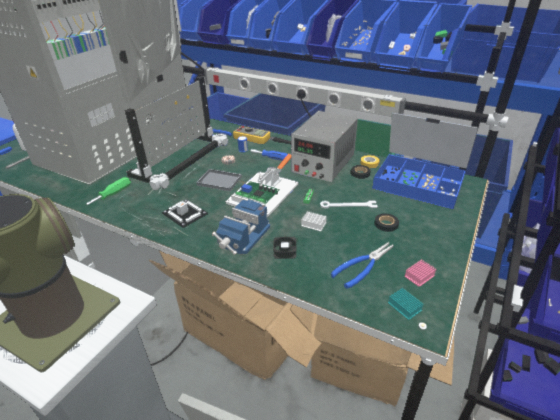

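View pics/side.png

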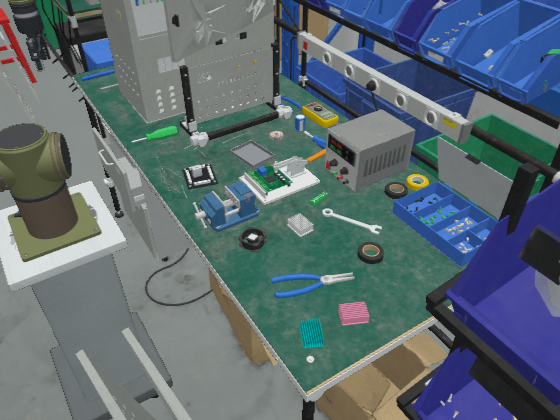

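The scene picture shows the nest with the relay near (185,211), the tray near (220,180) and a pale finned block near (314,221). The pink (420,272) and turquoise (406,303) blocks are look-alikes. (285,246) is a round black object. Next is an enlarged crop plus 3D positions.

Run:
```python
from h import *
a=np.load('pics/scene.npz');b=np.load('pics/side.npz')
f=lambda z,x0,y0:cv2.resize(z['p'][y0:y0+130,x0:x0+200],None,fx=4,fy=4,interpolation=cv2.INTER_CUBIC)[:300*2,:,::-1]
A=cv2.resize(a['p'][150:262,150:340],None,fx=4,fy=4,interpolation=cv2.INTER_CUBIC)[:,:,::-1]
cv2.imwrite('pics/crop1.png',A)
for n,z,pts in(('scene',a,[(185,211),(220,180),(314,217),(285,246)]),('side',b,[(200,170),(251,153),(300,222),(252,239)])):
    X=cloud(n,z['d'])
    for u,v in pts: print(n,u,v,X[v,u].round(3))
```

```text
scene 185 211 [ 0.432 -0.022  0.019]
scene 220 180 [0.641 0.003 0.004]
scene 314 217 [ 0.571 -0.375  0.026]
scene 285 246 [ 0.424 -0.36   0.025]
side 200 170 [ 0.439 -0.023  0.034]
side 251 153 [ 0.641  0.019 -0.   ]
side 300 222 [ 0.568 -0.374  0.021]
side 252 239 [ 0.423 -0.365  0.024]
```

View pics/crop1.png

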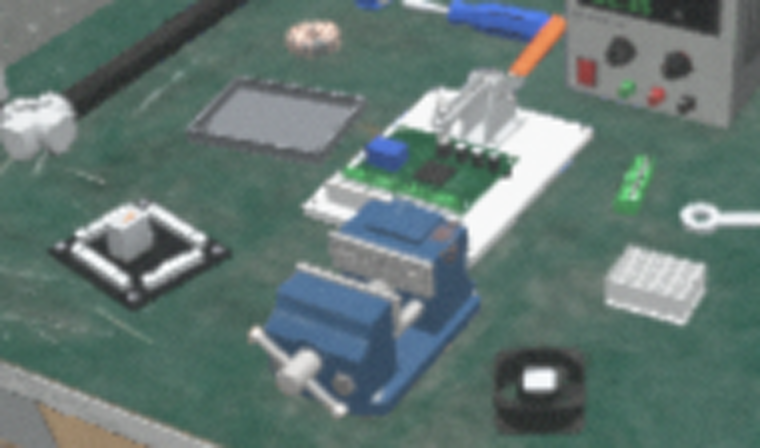

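The heat sink candidates are:
- The pale finned block at scene (314,221).
- The pink block at (420,272).
- The turquoise block at (406,303).
- The fan at (285,246).

Only the pale finned block fits the description, and the crop confirms it: fins up, fan 15 cm away. In the crop the relay's pale top is at (130,215) inside the nest, and the empty tray is at (280,115). Next I'll fit poses from depth and map the tall obstacles.

Run:
```python
from h import *
P=np.concatenate([cloud(n,np.load(f'pics/{n}.npz')['d'])[np.load(f'pics/{n}.npz')['d']>0].reshape(-1,3) for n in('scene','side')])
np.save('pics/P.npy',P)
def sel(c,r,z0,z1): 
    m=(np.hypot(P[:,0]-c[0],P[:,1]-c[1])<r)&(P[:,2]>z0)&(P[:,2]<z1); return P[m]
for nm,c,r,z0,z1 in(('sink',(.565,-.375),.06,.018,.032),('relay',(.44,-.022),.04,.035,.06),('rails',(.44,-.022),.08,.0095,.018),('tray',(.641,.01),.1,.009,.02)):
    Q=sel(c,r,z0,z1); (cx,cy),(w,h),a=cv2.minAreaRect(Q[:,:2].astype(np.float32)); print(nm,len(Q),round(cx,4),round(cy,4),round(w,4),round(h,4),round(a,1),Q[:,2].max().round(3))
# tall map
H,xe,ye=np.histogram2d(P[:,0],P[:,1],bins=[np.arange(-.2,.95,.05),np.arange(-.6,.8,.05)])
for i in range(len(xe)-1):
    row=[]
    for j in range(len(ye)-1):
        m=(P[:,0]>=xe[i])&(P[:,0]<xe[i+1])&(P[:,1]>=ye[j])&(P[:,1]<ye[j+1])
        row.append('%3d'%(np.percentile(P[m,2],98)*100) if m.sum()>3 else '  .')
    print('%5.2f'%xe[i],' '.join(row))
```

```text
sink 491 0.5668 -0.3757 0.0461 0.0633 1.1 0.029
relay 106 0.43 -0.0155 0.027 0.0279 80.3 0.047
rails 380 0.4409 -0.0149 0.105 0.0885 71.4 0.018
tray 389 0.6351 0.0037 0.0987 0.149 9.7 0.02
-0.20   .   .   .   .   .   .   .   .   . -66 -66 -66 -66 -66 -66 -66 -75 -75 -75 -75 -75 -75 -75 -75 -75 -76   .
-0.15   .   .   .   .   .   .   .   .   0   0   0   1   1   0   0   0   . -75 -75 -75 -76   . -76 -76   .   .   .
-0.10   .   .   . -19 -19 -19 -19   .   0   0   1  24  11   1   1   0   .   .   .   . -76 -76 -76 -76 -76 -76   .
-0.05   . -19 -19 -19 -19 -19 -22   .   0   0  28  29  29  29   1   .   .   .   .   .   . -76 -76 -76 -76 -76   .
-0.00   .   .   .   . -43 -46 -43   .   0   0  28  29  29  29   .   .   .   .   .   .   .   .   .   .   .   .   .
 0.05 -21 -21 -21 -21 -21 -21 -21 -75   0   0  26  29  29   1   1   0   .   .   .   .   .   .   .   .   .   .   .
 0.10 -21 -21   .   . -51 -50 -55 -76   0   0   1   1   1   1   0   0   .   .   .   .  34  45  45   .   .   .   .
 0.15   .   .   .   .   . -76 -75 -75 -66   0   0   0   0   0   0 -66 -76 -75 -75 -75  30  45  34  32   .   .   .
[... 896 characters left out ...]
  52  37  42   .
 0.60   1   1   0   0   0   0   0   4   8   4   1   0   0   1   3   3  51   0   0  31   0   0   0  51  43  44   .
 0.65   2   2   0   0   1   1   1   2   7   2   1   1   1   1   3   3  50  49   1  22   0   0   1  50  46  44   .
 0.70   0   0   0  57  56   1   1   2   6   2   1   0   1   1   3   3  24  51   2  24 -75   0   0  50  43  44   .
 0.75   0   0   0   0   0  15  15  15  15   0   0   0   1   1   2   3  24  50   .  25   .   .   0  49  43  44   .
 0.80   4   4   4   0   0  15  15  15  15   2   2   1   5   5   3   5  24  49  49  26   .   .   .  48  44  44   .
 0.85   4   4   4   2   1  15  15  15  15   2   2   2   5   5   3  19  25   3  49  27   .   .   .   .  44  43   .
```

```bash
cat >> h.py <<'E'
def down(psi):  # tool z down, tool y at angle psi (rad) in world xy
    y=np.array([np.cos(psi),np.sin(psi),0]); z=np.array([0,0,-1.]); x=np.cross(y,z)
    return R.from_matrix(np.stack([x,y,z],1)).as_rotvec()
def wsnap(name):
    T=np.eye(4); T[:3,3]=manip.read_eef_pos(); T[:3,:3]=R.from_rotvec(manip.read_ee_rot()).as_matrix()
    p,d=viewer.snapshot('wrist'); c=viewer.get_calibration('wrist'); W=T@c['hand_eye']
    np.savez(f'pics/{name}.npz',p=p,d=d,W=W,K=c['mtx']); cv2.imwrite(f'pics/{name}.png',p[:,:,::-1])
def ray(name,u,v):
    s=np.load(f'pics/{name}.npz'); K=s['K']; a=(u-K[0,2])/K[0,0]; b=(v-K[1,2])/K[1,1]; t=np.hypot(a,b)+1e-12
    k=np.sin(t)/t; return np.stack([a*k,-b*k,-np.cos(t)],-1)@s['W'][:3,:3].T, s['W'][:3,3]
def pix(name,u,v,z):   # pixel(s) -> world at height z
    r,o=ray(name,np.asarray(u,float),np.asarray(v,float)); return o+r*((z-o[2])/r[...,2])[...,None]
def wcloud(name):
    s=np.load(f'pics/{name}.npz'); d=s['d']; v,u=np.mgrid[:d.shape[0],:d.shape[1]].astype(float)
    r,o=ray(name,u,v); c=-(r@s['W'][:3,:3])[...,2]; return o+r*(d/c)[...,None]
E
python3 - <<'E'
from h import *
M=R.from_rotvec(manip.read_ee_rot()).as_matrix(); print(M.round(2).tolist(), np.degrees(np.arctan2(M[1,1],M[0,1])))
p=manip.read_eef_pos(); u=p[:2]/np.hypot(*p[:2])
manip.move_linear([*(u*.33),.3],max_speed=.2)
print(manip.read_joint_pos().round(3) if hasattr(manip.read_joint_pos(),'round') else manip.read_joint_pos())
q=list(manip.read_joint_pos()); q[0]=-.03; manip.movej(q)
print(manip.read_eef_pos(),manip.read_time_s())
for psi in (90-18.6,71.4,-108.6,60,80,0,180,10):
    print(psi, np.round(x,2) if (x:=manip.solve_ik([.44,-.015,.3],down(np.radians(psi)))) is not None else None)
E
```

```text
[[-0.96, 0.29, -0.0], [0.29, 0.96, -0.0], [0.0, -0.0, -1.0]] 72.88081160158637
[ 1.272 -0.102 -0.364  1.309  0.     1.571]
[ 0.33069977 -0.00941678  0.29956199] 2.7667
71.4 [-0.03  0.09 -0.17  1.31  0.    0.29]
71.4 [-0.03  0.09 -0.17  1.31  0.    0.29]
-108.6 [-0.03  0.09 -0.17  1.31  0.   -2.85]
60 [-0.03  0.09 -0.17  1.31  0.    0.49]
80 [-0.03  0.09 -0.17  1.31  0.    0.14]
0 [-0.03  0.09 -0.17  1.31  0.    1.54]
180 [-0.03  0.09 -0.17  1.31  0.   -1.6 ]
10 [-0.03  0.09 -0.17  1.31  0.    1.36]
```

Run:
```python
from h import *
manip.move_ptp([.44,-.015,.16],down(np.radians(71.4)))
wsnap('w1')
X=wcloud('w1')[np.load('pics/w1.npz')['d']>0].reshape(-1,3)
for nm,c,r,z0,z1 in(('relay',(.435,-.018),.045,.036,.06),('rails',(.44,-.016),.08,.010,.018)):
    Q=X[(np.hypot(X[:,0]-c[0],X[:,1]-c[1])<r)&(X[:,2]>z0)&(X[:,2]<z1)]
    print(nm,len(Q),[np.round(t,4) for t in cv2.minAreaRect(Q[:,:2].astype(np.float32))],np.median(Q[:,2]))
print(manip.read_time_s())
```

```text
relay 797 [array([ 0.4292, -0.0123]), array([0.0201, 0.0272]), np.float64(83.3636)] 0.04349992343451853
rails 2407 [array([ 0.4372, -0.0108]), array([0.0976, 0.0819]), np.float64(76.0991)] 0.014822101656885689
3.9833
```

View pics/w1.png

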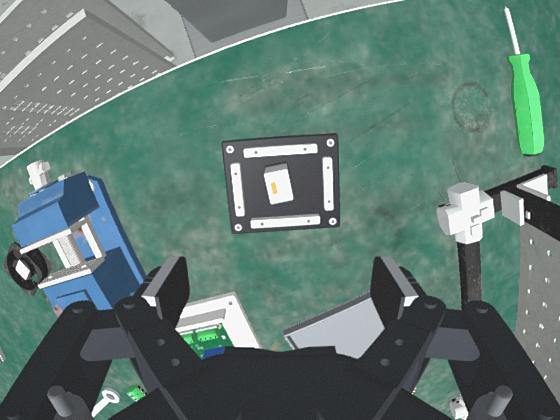

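The wrist view shows the nest plate with corners near (222,142), (338,133), (341,226) and (232,234). The relay's white top is at (279,184), turned a few degrees. The fingers straddle freely. I'll refine the nest from its corners and relay-top corners, then pick up the relay.

Run:
```python
from h import *
C=pix('w1',[222,338,341,232],[142,133,226,234],.006); print(C.round(4).tolist(), C.mean(0))
# plate segmentation: depth points 4..17mm near the nest
X=wcloud('w1'); p=np.load('pics/w1.npz')['p']
e=C[1]-C[0],C[2]-C[3]; print([np.degrees(np.arctan2(v[1],v[0])).round(1) for v in e],[np.linalg.norm(v).round(4) for v in e])
m=((p.max(2)>170)&(p.max(2).astype(int)-p.min(2)<40)).astype(np.uint8)
n,l,s,c=cv2.connectedComponentsWithStats(m)
for i in range(1,n):
    if s[i,4]>60 and 225<c[i,0]<340 and 135<c[i,1]<235:
        v,u=np.where(l==i); z=.044 if 260<c[i,0]<300 and 160<c[i,1]<210 else .014
        q=pix('w1',u,v,z); print(c[i].round(1),z,q.mean(0).round(4),[np.round(t,4) for t in cv2.minAreaRect(q[:,:2].astype(np.float32))])
```

```text
[[0.381, -0.0512, 0.006], [0.4071, 0.053, 0.006], [0.4956, 0.0306, 0.006], [0.4691, -0.0745, 0.006]] [ 0.43821554 -0.01051918  0.006     ]
[np.float64(75.9), np.float64(75.9)] [np.float64(0.1074), np.float64(0.1083)]
[280.  150.1] 0.014 [ 0.4048 -0.0027  0.014 ] [array([ 0.4048, -0.0026]), array([0.0664, 0.0086]), np.float64(75.4001)]
[327.7 183.3] 0.014 [0.4479 0.0294 0.014 ] [array([0.4483, 0.0293]), array([0.0087, 0.0506]), np.float64(75.3075)]
[237.2 189.1] 0.014 [ 0.4265 -0.0516  0.014 ] [array([ 0.4271, -0.0518]), array([0.0087, 0.0507]), np.float64(75.5715)]
[278.6 185.9] 0.044 [ 0.4291 -0.012   0.044 ] [array([ 0.4293, -0.0123]), array([0.0198, 0.0274]), np.float64(83.5067)]
[285.1 221.7] 0.014 [ 0.4707 -0.0196  0.014 ] [array([ 0.4706, -0.0201]), array([0.0656, 0.0087]), np.float64(75.4543)]
```

Run:
```python
from h import *
o=down(np.radians(83.5))
manip.move_ptp([.4292,-.0122,.10],o)
print(manip.move_linear([.4292,-.0122,.014],max_speed=.08,force_limit=15))
hand.grasp(); print(manip.read_grip_width(),manip.read_finger_force(),manip.read_eef_pos())
manip.move_linear([.4292,-.0122,.13],max_speed=.12)
print(manip.read_grip_width(),manip.read_finger_force())
manip.move_ptp([.55,.0,.17],down(np.radians(99)))
wsnap('w2')
X=wcloud('w2'); Q=X[np.load('pics/w2.npz')['d']>0].reshape(-1,3)
Q=Q[(np.hypot(Q[:,0]-.635,Q[:,1]-.004)<.1)&(Q[:,2]>.0105)&(Q[:,2]<.019)]
print(len(Q),[np.round(t,4) for t in cv2.minAreaRect(Q[:,:2].astype(np.float32))]); print(manip.read_time_s())
```

```text
False
0.020561041197758707 58.7503856420517 [ 0.42947827 -0.01222622  0.01426489]
0.02005416578102321 58.54623198509216
843 [array([ 0.6134, -0.0192]), array([0.0637, 0.1637]), np.float64(24.8035)]
7.9083
```

View pics/w2.png

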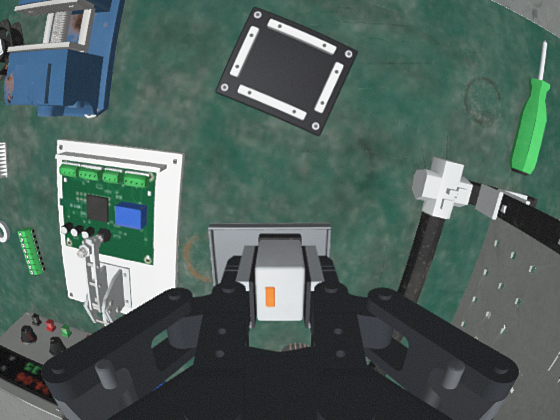

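The relay is held squarely at (280,285). The tray's near rim runs from (209,226) to (330,221), and the nest is empty. I'll get the tray pose from that edge and place the relay.

Run:
```python
from h import *
E=pix('w2',[209,330],[226,221],.015); v=E[1]-E[0]; a=np.arctan2(v[1],v[0])
c=E.mean(0)[:2]+.046*np.array([np.sin(a),-np.cos(a)])
print(E.round(4).tolist(),np.linalg.norm(v),np.degrees(a),c)
P=np.load('pics/P.npy'); Q=P[(np.hypot(P[:,0]-.635,P[:,1]-.004)<.085)&(P[:,2]>.010)&(P[:,2]<.018)]
d=Q[:,:2]-c; l=d@np.array([[np.sin(a),np.cos(a)],[-np.cos(a),np.sin(a)]]); print(np.percentile(l,[3,50,97],axis=0))
```

```text
[[0.5978, -0.0631, 0.015], [0.5738, 0.0539, 0.015]] 0.11940449799663932 101.59467197810758 [0.63082242 0.00466567]
[[-0.04428894 -0.06509408]
 [ 0.00090468 -0.00469534]
 [ 0.0512339   0.05843325]]
```

Run:
```python
from h import *
o=down(np.radians(101)); c=[.631,.004]
manip.move_ptp([*c,.09],o)
manip.move_linear([*c,.03],max_speed=.1)
print(manip.move_linear([*c,.0105],max_speed=.03,force_limit=6),manip.read_eef_pos())
hand.ungrasp(); manip.pause(.2)
manip.move_linear([*c,.13],max_speed=.12)
s=lambda t:(np.degrees(t))
manip.move_ptp([.50,-.15,.22],down(np.radians(45)))
wsnap('w3')
for psi in(1,-179,181): print(psi,manip.solve_ik([.567,-.376,.14],down(np.radians(psi))))
print(manip.read_time_s())
```

```text
True [0.63058194 0.0039861  0.01132372]
1 [-0.58555662  0.57142771  0.11952077  1.11888939  0.          0.96778641]
-179 [-0.58555662  0.57142771  0.11952077  1.11888939  0.         -2.17380624]
181 [-0.58555662  0.57142771  0.11952077  1.11888939  0.         -2.17380624]
12.725
```

View pics/w3.png

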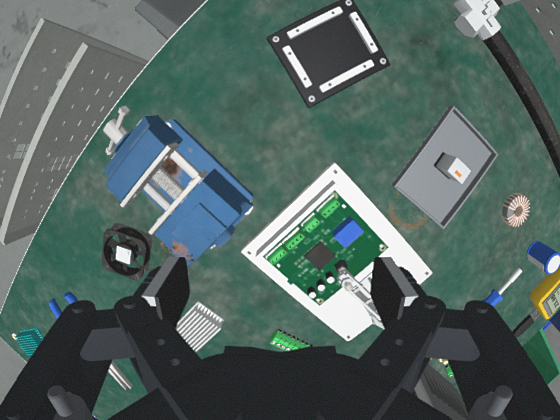

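The relay stands upright in the tray at (455,165). The heat sink is at (200,327), fins up, and the fan with its white hub is at (125,252). I'll move over the heat sink for a closer measurement.

Run:
```python
from h import *
manip.move_ptp([.567,-.376,.15],down(np.radians(1)))
wsnap('w4')
X=wcloud('w4')[np.load('pics/w4.npz')['d']>0].reshape(-1,3)
Q=X[(np.hypot(X[:,0]-.567,X[:,1]+.376)<.055)&(X[:,2]>.018)&(X[:,2]<.032)]
print(len(Q),[np.round(t,4) for t in cv2.minAreaRect(Q[:,:2].astype(np.float32))],np.percentile(Q[:,2],95),manip.read_time_s())
for r in((.567,-.376,.012),(.4377,-.0113,.02)):
  for psi in(1,-14.55,165.45): print(r,psi,manip.solve_ik(r,down(np.radians(psi))) is not None)
```

```text
1364 [array([ 0.5658, -0.3752]), array([0.0418, 0.0603]), np.float64(3.2072)] 0.026913027378068877 13.7417
(0.567, -0.376, 0.012) 1 True
(0.567, -0.376, 0.012) -14.55 True
(0.567, -0.376, 0.012) 165.45 True
(0.4377, -0.0113, 0.02) 1 True
(0.4377, -0.0113, 0.02) -14.55 True
(0.4377, -0.0113, 0.02) 165.45 True
```

View pics/w4.png

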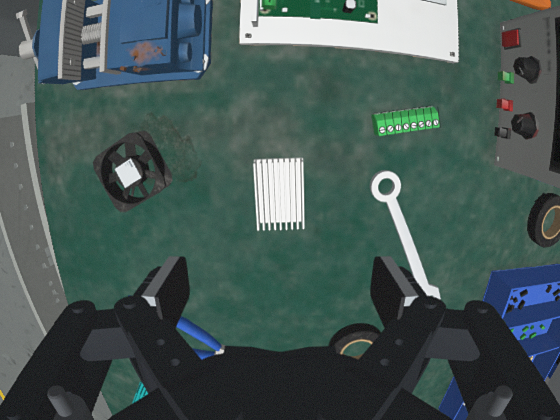

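The heat sink is fins up at (279,195) with its fins along its long side. The space around it is free for the fingers. I'll grip across the 44 mm side and carry it to the nest.

Run:
```python
from h import *
o=down(np.radians(3.2)); c=[.5658,-.3752]
manip.move_ptp([*c,.09],o)
print(manip.move_linear([*c,.008],max_speed=.08,force_limit=15))
hand.grasp(); print(manip.read_grip_width(),manip.read_finger_force(),manip.read_eef_pos())
manip.move_linear([*c,.18],max_speed=.12)
print(manip.read_grip_width(),manip.read_finger_force())
manip.move_ptp([.4377,-.0113,.12],down(np.radians(-14.55)))
print(manip.read_grip_width(),manip.read_time_s())
wsnap('w5')
```

```text
False
0.04265635134089018 63.52462649345398 [ 0.56639813 -0.37558509  0.00883216]
0.04257882382110835 62.95552968978882
0.04243449945871985 18.7667
```

View pics/w5.png

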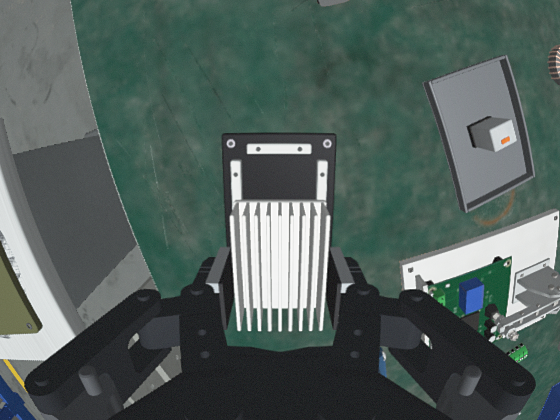

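The heat sink is held square and lined up over the nest (its front edge spans (233–328, 203)), and the relay is still upright at (492,133). Lowering.

Run:
```python
from h import *
c=[.4377,-.0113]
manip.move_linear([*c,.035],max_speed=.1)
print(manip.move_linear([*c,.0135],max_speed=.03,force_limit=8),manip.read_eef_pos())
hand.ungrasp(); manip.pause(.2)
manip.move_linear([*c,.15],max_speed=.12); manip.pause(.3)
wsnap('w6')
X=wcloud('w6')[np.load('pics/w6.npz')['d']>0].reshape(-1,3)
Q=X[(np.hypot(X[:,0]-c[0],X[:,1]-c[1])<.06)&(X[:,2]>.024)&(X[:,2]<.05)]
print(len(Q),[np.round(t,4) for t in cv2.minAreaRect(Q[:,:2].astype(np.float32))],np.percentile(Q[:,2],[50,95]),manip.read_time_s())
```

```text
True [ 0.4373212  -0.0112761   0.01477001]
1401 [array([ 0.4362, -0.0115]), array([0.061 , 0.0419]), np.float64(75.5848)] [0.03181131 0.03296043] 22.8
```

View pics/w6.png

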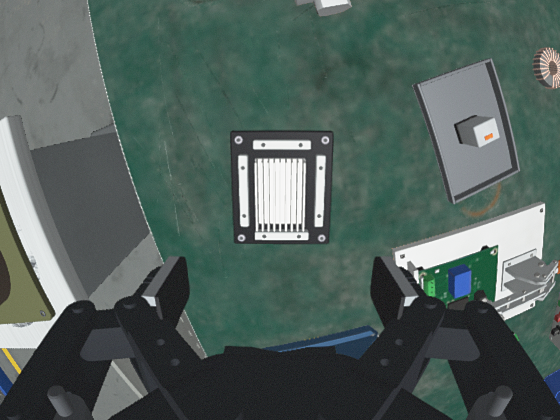

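The heat sink lies flat and centred inside the rails at (280,195), with its top at 31–32 mm as expected. The relay is upright in the tray at (478,130), and the gripper is clear.

```bash
python3 -c "
from h import *
print(manip.sign_off())"
```

```text
the job is handed in; nothing more can be done
None
```

I handed the job in at about 23 s: the relay stands upright in the tray, and the heat sink lies flat, fins up, inside the nest's rails, about 1.5 mm off centre; sign-off reported no verdict.

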